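Brush out the leaning jar

TASK

Brush out the leaning steel jar: take the bottle brush from its fork stand, push it right down to the bottom of the jar and draw it back up to the mouth three times, then hang the brush back in the fork as it was and let go. Do not push the jar out of the angle at which it leans, and leave the other things on the bench where they are.

Things in the scene. Friction and masses are not known exactly. Their poses are not given: they have to be found in the camera images.
- brush: bottle brush, 189 mm long, about 80 g. Origin at the bristle end, own z towards the handle. Stiff round bristle head 34 mm across from z = 0 to 58 mm (does not bend), bare wire 6 mm thick to 115 mm, grey round collar 34 mm across to 121 mm, round pale wooden handle 18 mm thick to 189 mm. It starts hanging upright in the fork, handle up
- brush_tip (a point): bristle end of the brush, on its axis (the brush's origin)
- brush_collar (a point): middle of the underside of the brush's collar, on the brush axis, 115 mm from the tip
- fork_stand: fixed stand, base 120 x 100 x 10 mm, origin under its middle. A post 16 mm thick at own x = +35 mm carries an aluminium fork pointing to own -x (roughly to the robot): two prongs 10 mm wide, tops 165 mm above the bench, own x = +8 to -47 mm, slot 16 mm wide between them, open at -x. The bristles do not pass the slot: the brush goes in and out sideways along own x, bristles below the fork
- fork_seat (a point): point on the slot's middle line level with the prong tops, own x = -15 mm of the stand (same axes): here the middle of the collar's underside belongs, collar resting on both prongs, wire in the slot. Lips 4 mm high on the prong ends (28 to 32 mm in front of this point) and a step 4 mm high 21 mm behind it keep the collar in; lift it over the lips
- jar_stand: fixed grey stand of the jar: base plate 130 x 100 x 8 mm, two upright cheeks 8 mm thick at own y = +-42 mm, up to 111 mm high, 124 mm over the clamp knobs on their outsides; origin under the middle of the base. The hinge of the jar runs along own y, 85 mm above the bench
- jar (a joint): angle by which the jar leans from upright, its mouth towards the stand's own -x (roughly to the robot), rad; 0 is upright. It is clamped stiffly and has to stay as it is
- jar_mouth (a point): centre of the mouth of the steel jar, level with its rim; z along the jar's axis, out of the mouth. Bore 46 mm, outside 54 mm, rim 60 mm; the hinge lies on the axis 55 mm below this point
- jar_floor (a point): centre of the jar's inner floor, 105 mm below the mouth along the axis; z along the axis towards the mouth
- multimeter: dark multimeter lying on the bench, 150 x 76 x 34 mm, origin under its middle; stays where it is
- ipa_bottle: white spouted plastic bottle, 60 mm across, 137 mm high, origin under its middle; stays where it is
- tape_masking: roll of pale masking tape lying flat, 85 mm across, 18 mm high, origin under its middle; stays where it is
- dosing_cup: small clear plastic cup, 55 mm across, 43 mm high, origin under its middle; stays where it is
- plug_board: small green circuit board with a black connector, 32 x 50 x 15 mm, origin under its middle; stays where it is
- tweezers: steel tweezers lying flat, 125 x 13 x 10 mm, origin under their middle; stay where they are
Not all that is in view belongs to the job. Of the things that look like the brush, the smallest one is meant.

How it is judged:
By the outcome, as a careful person would: the job done as asked, in the order asked, and still so for the second after the job is handed in, with the robot touching nothing.
It also fails if it takes over 61 s, if anything falls off the work surface, if the arm or the gripper's body presses on something with over 40 N, if the wrist force passes 120 N, or if a joint passes its speed limit or range.

ROBOT

A 7-joint arm with a two-finger parallel gripper is mounted at the origin on a cart in front of the work surface, level with it; the furniture and walls round the work are solid. World frame = base frame: x ahead of the robot, y to its left, z up, the work surface at z = 0. Lengths are in m, angles in degrees, forces in N, time in s.
With the tool pointing down it reaches from about 0.4 to 0.875 m from the base axis. Payload 6.5 kg.
Tool frame: the origin (TCP) lies between the finger pads; the fingertips stand env.finger_overhang ahead of it and the grasp point (between the pads) lies 5 mm behind it (env.finger_overhang is the distance from the TCP to the fingertips, in m); z points along the fingers, y is the line along which they close (so a half turn about z gives the same grasp; the last joint's range is limited). The gripper opens to 88 mm and grips with 3 to 60 N. Pads are 18 mm wide; open, the fingers measure 123 mm over their backs; the gripper's body (75 mm by 187 mm) begins 45 mm behind the grasp point.
Start: joints at [-74.897, 30.733, -0.252, 88.115, 0.149, 61.152, -4.079], TCP at [0.21, 0.615, 0.253] pointing down, gripper open.
Joint ranges: [-154.64, 154.64], [-21.42, 123.67], [-72.66, 72.17], [13.99, 137.28], [-74.86, 254.86], [10.95, 109.41], [-158.01, 158.01]. Speed limits (degrees/s): [136.94, 136.94, 180, 180, 180, 180, 180].

INTERFACE

Orientations are given as [roll, pitch, yaw] about the fixed x, y, z axes, in that order (R = Rz(yaw) Ry(pitch) Rx(roll)).
In Python, from plant import env, cams, look_for, landmark_of gives the robot as it stands.
- The arm moves only by the tool arm_command, never from a script. Its argument "rows" is text: rows parted by semicolons, each of 5 numbers parted by spaces: the shift along the tool's x, y, z in units of 25 cm (1.0 is 25 cm), then the turn about the tool's z in units of 90 degrees (1.0 is 90 degrees), then the opening, from 0 (shut) to 1 (fully open). In form: x y z roll jaw; .... A call has 1 to 10 rows; each row is the pose to reach, as a shift and turn from the pose commanded when the call began, along the tool's axes at that moment; what a row does not reach only later rows make up. A row lasts 1/8 s, in which the tool goes at most 62.5 mm and 10.7 degrees, less where a joint would pass 70% of its speed; a pose out of reach is approached as far as the arm can. A call with a number of a shift or a turn outside -1 to 1 is refused whole. A call with a gripper value outside its range is refused whole. The fingers move at their own pace and stop on an object; "force" is the grip in N (left out, the last holds). Time passes only in rows, so rows that repeat a pose let the fingers close. It gives the time, the measured TCP pose, the force, the opening and the grip force at its end, in the units of the state.
- env.state(): the state, without advancing time (a new reading comes with each control period).
- cams.camera(name): name is "scene" or "top" or "wrist"; returns the picture (384x512x3 uint8, red, green, blue); there is no depth.
- cams.camera_model(name): a dict with "fov_y" (degrees; the focal length in pixels is half the picture's height over the tangent of half this angle, whatever the lens; pixels are square), "cx", "cy" (the principal point, pixels), "k1" (the pictures are not rectified: a ray, as slopes to the right and down, at radius r is drawn at 1 + k1 r^2 times it, then the intrinsics apply), "R" (3x3) and "t" (3): a world point X has camera coordinates R X + t. Camera axes: x right, y down, z forward; pixel columns grow to the right and rows downward; lengths in m; the calibration is good to about 2 mm. A picture is of the moment at which its call begins: read the wrist's pose just before it. camera_model takes no time and is no camera call; for the wrist camera it gives the pose at the moment of the call.
- env.hand_in(): hands the job in; it is judged then, once.
Trained networks look in the newest picture that a camera, given by its name, has taken for a name from the list of things; names that differ only in an ending like _2 or _b are one class to them, and where a whole thing is asked for, a point or a joint stands for the part that bears it (a point fixed in the world has none). Each returns a list of dicts, best first, with "p" (0 to 1); they miss things now and then, are a little off and sometimes report something else, mostly with a low value. They report only what shows in the picture. A call takes as long as a camera call. They do not tell look-alikes from the thing itself.
- look_for(target, camera): "location" ([column, row] in pixels, amid what is visible of it).
- landmark_of(target, camera): "location" ([column, row] in pixels: a listed point, or the origin of a listed thing).
The state is a dict: "clock": time; "joint_positions": joint angles; "qd": joint speeds; "joint_efforts": joint torques, N m; "position": TCP position; "ee_rot": TCP orientation; "force": force on the tool from outside, world axes, zero at the start; "moment": the same for the moment, N m; "width": finger opening in m; "grasp_force": force on a finger pad.
Only numpy, scipy, OpenCV 4.12 (cv2) and the standard library are available. Lean on these libraries where they do the work, as an engineer would, in place of code of your own. Each camera call takes 0.05 s, during which the arm holds its last target. There are 200 camera calls.

## Working session

There is one attempt and no reset: what is moved stays moved. The work goes in short steps, Python scripts to look and compute and a tool call to move; the robot and the scene stay as the last step left them, time stands still between calls to the robot, and variables do not carry over. Pictures are saved under pics/ and viewed, at most 10 in all, crops included, and the job is handed in when it is done.

Besides the shell and the picture viewer there is one more tool, called after ">>>" as name(argument=value, ...) on one line, values as JSON. arm_command: Moves the arm, as the interface text tells. Its arguments: {"type":"object","properties":{"rows":{"type":"string"},"force":{"type":"number"}},"required":["rows"]}

```bash
ls; mkdir -p pics
cat > h.py <<'E'
import numpy as np, cv2
from scipy.spatial.transform import Rotation as Ro
from plant import env, cams, look_for, landmark_of
def K(m):
    f=192/np.tan(np.radians(m["fov_y"])/2); return f
def ray(m,p):
    f=K(m); d=np.array([(p[0]-m["cx"])/f,(p[1]-m["cy"])/f]); u=d.copy()
    for _ in range(30): u=d/(1+m["k1"]*(u@u))
    R=np.array(m["R"]);t=np.array(m["t"])
    v=R.T@np.array([u[0],u[1],1]); return -R.T@t, v/np.linalg.norm(v)
def proj(m,X):
    c=np.array(m["R"])@np.array(X)+np.array(m["t"]); u=c[:2]/c[2]; u=u*(1+m["k1"]*(u@u))
    return K(m)*u+np.array([m["cx"],m["cy"]])
def tri(obs):
    A=np.zeros((3,3));b=np.zeros(3)
    for m,p in obs:
        o,v=ray(m,p);P=np.eye(3)-np.outer(v,v);A+=P;b+=P@o
    X=np.linalg.solve(A,b)
    return X,[np.round(np.array(p)-proj(m,X),1) for m,p in obs]
def onz(m,p,z):
    o,v=ray(m,p); return o+v*(z-o[2])/v[2]
E
python3 - <<'E'
from h import *
im={}
for c in ("scene","top","wrist"):
    im[c]=cams.camera(c); cv2.imwrite(f"pics/{c}0.png",im[c][:,:,::-1])
    m=cams.camera_model(c); print(c,{k:np.round(v,3).tolist() for k,v in m.items()})
for c in ("scene","top"):
    for t in ("brush","brush_tip","brush_collar","fork_stand","fork_seat","jar_stand","jar_mouth","jar_floor"):
        print(c,t,[(np.round(d["location"]).tolist(),round(d["p"],2)) for d in landmark_of(t,c)][:4])
s=env.state();print(s, env.finger_overhang)
E
```

```text
pics
scene {'fov_y': 50.23, 'cx': 259.162, 'cy': 204.244, 'k1': -0.003, 'R': [[0.574, -0.819, -0.02], [-0.576, -0.386, -0.721], [0.583, 0.425, -0.693]], 't': [-0.305, 0.408, 0.718]}
top {'fov_y': 47.503, 'cx': 251.111, 'cy': 194.214, 'k1': -0.06, 'R': [[-0.029, -1.0, -0.011], [-0.992, 0.03, -0.125], [0.125, 0.007, -0.992]], 't': [0.022, 0.523, 1.184]}
wrist {'fov_y': 58.541, 'cx': 251.561, 'cy': 191.534, 'k1': -0.007, 'R': [[0.325, 0.946, -0.002], [0.904, -0.31, 0.294], [0.277, -0.097, -0.956]], 't': [-0.649, -0.04, 0.39]}
scene brush [([205.0, 178.0], 0.92), ([211.0, 197.0], 0.85), ([187.0, 195.0], 0.64)]
scene brush_tip [([206.0, 180.0], 0.9), ([183.0, 190.0], 0.78), ([210.0, 197.0], 0.56)]
scene brush_collar [([199.0, 136.0], 0.97), ([212.0, 164.0], 0.82), ([179.0, 148.0], 0.74), ([210.0, 196.0], 0.71)]
scene fork_stand [([220.0, 207.0], 0.92)]
scene fork_seat [([207.0, 160.0], 0.89)]
scene jar_stand [([324.0, 284.0], 0.6)]
scene jar_mouth [([327.0, 256.0], 0.75), ([191.0, 274.0], 0.52), ([281.0, 201.0], 0.45)]
scene jar_floor [([329.0, 265.0], 0.83), ([193.0, 276.0], 0.61)]
top b
[... 437 characters left out ...]
.95, 'joint_positions': array([-74.89705665,  30.7343224 ,  -0.25254872,  88.11496752,
         0.15001531,  61.15246341,  -4.08109747]), 'qd': array([-0.00231453,  0.03435944, -0.09483665, -0.13448307, -0.13302104,
        0.02804438,  0.01417545]), 'joint_efforts': array([ 7.98016714e-06, -5.70905399e+01,  9.90024135e-01, -2.51928574e+01,
       -5.61419630e-02,  1.08414888e-02,  1.90290211e-05]), 'position': array([0.21049881, 0.61496053, 0.25270746]), 'ee_rot': array([-1.79998741e+02,  2.42663950e-03,  1.61105420e+02]), 'force': array([ 0.4020658 , -0.93484509, -0.24765511]), 'moment': array([-0.03401673,  0.03454742, -0.01593801]), 'grasp_force': 0.0, 'width': 0.08791987386831472} 0.014
```

Run:
```python
import cv2
for c in ("scene","top"):
    i=cv2.imread(f"pics/{c}0.png"); cv2.imwrite(f"pics/{c}0b.png",cv2.resize(i,(768,576),interpolation=cv2.INTER_CUBIC))
```

```text
(no output)
```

View pics/scene0b.png

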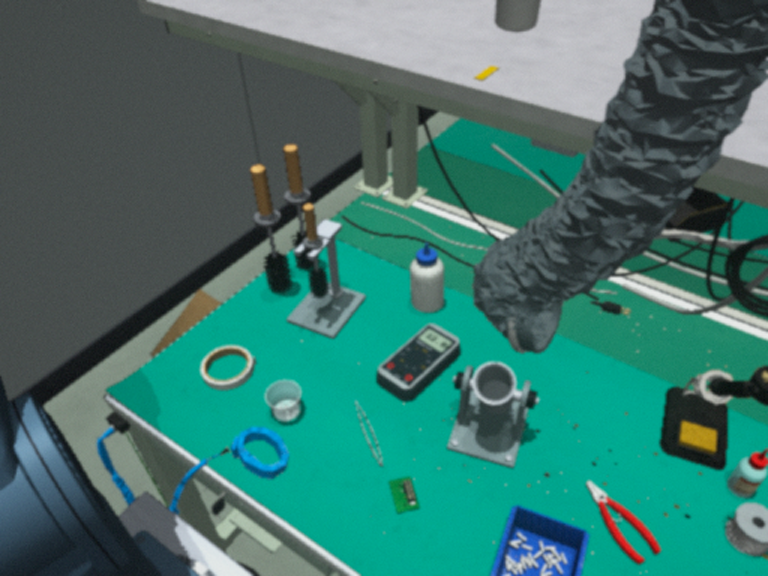

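View pics/top0b.png

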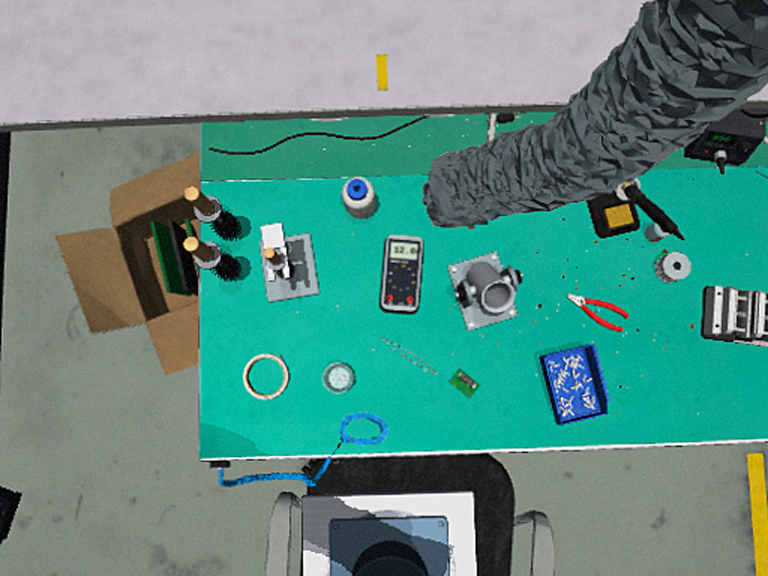

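Run:
```python
from h import *
S=cams.camera_model("scene");T=cams.camera_model("top")
def t(n,a,b):
    X,r=tri([(S,a),(T,b)]);print(n,np.round(X,4),[x.tolist() for x in r]);return X
t("seat",(207,160),(187,173))
t("collar",(212,164),(186,172))
t("tip",(210,197),(192,179))
t("handletop",(308/1.5,206/1.5),(272/1.5,253/1.5))
t("fork far handles",(261/1.5,168/1.5),(190/1.5,243/1.5))
t("fork far2",(291/1.5,148/1.5),(192/1.5,192/1.5))
m=t("mouth",(327,256),(333,195)); f=t("floor",(329,265),(319,183)); a=m-f;print(np.linalg.norm(a),np.degrees(np.arccos(a[2]/np.linalg.norm(a))),np.degrees(np.arctan2(a[1],a[0])))
t("mouth rim viewed",(494/1.5,380/1.5),(499/1.5,297/1.5))
t("knobL",(459/1.5,380/1.5),(460/1.5,297/1.5));t("knobR",(533/1.5,398/1.5),(517/1.5,275/1.5))
t("nozzle low",(528/1.5,348/1.5),(432/1.5,205/1.5)); t("nozzle left top",(480/1.5,275/1.5),(436/1.5,180/1.5))
t("nozzle?",(555/1.5,320/1.5),(445/1.5,226/1.5))
for n,p in dict(baseA=(262,300),baseB=(319,294),baseC=(312,234)).items(): print(n,onz(T,np.array(p)/1.5,0.01))
for n,p in dict(jA=(449,270),jB=(472,330),jC=(520,312),jD=(495,250)).items(): print(n,onz(T,np.array(p)/1.5,0.008))
for n,p in dict(ipa=(358,195),mm=(402,274)).items(): print(n,onz(T,np.array(p)/1.5,0.03))
```

```text
seat [0.5603 0.1654 0.1793] [[-1.6, 0.2], [1.1, -1.2]]
collar [0.5704 0.1676 0.1585] [[0.5, -0.1], [-0.4, 0.4]]
tip [0.5644 0.1734 0.0506] [[-2.4, 0.4], [1.6, -1.7]]
handletop [0.5616 0.1665 0.2433] [[-0.4, 0.0], [0.2, -0.3]]
fork far handles [0.5816 0.2874 0.2596] [[1.5, -0.1], [-1.1, 1.2]]
fork far2 [0.6601 0.2876 0.2589] [[0.1, -0.0], [-0.1, 0.1]]
mouth [ 0.5003 -0.1999  0.1282] [[-2.5, 0.4], [1.6, -1.3]]
floor [ 0.5495 -0.1837  0.0326] [[-0.2, 0.0], [0.1, -0.1]]
0.10868076131646622 28.465073657254763 -161.7019165711269
mouth rim viewed [ 0.4944 -0.2008  0.1418] [[0.2, -0.0], [-0.1, 0.1]]
knobL [ 0.5034 -0.1424  0.0923] [[1.2, -0.2], [-0.7, 0.6]]
knobR [ 0.539  -0.2449  0.087 ] [[0.2, -0.0], [-0.1, 0.1]]
nozzle low [ 0.7221 -0.1355 -0.0462] [[11.4, -0.9], [-8.5, 5.5]]
nozzle left top [ 0.6918 -0.0898  0.1368] [[-6.7, 1.6], [4.8, -4.2]]
nozzle? [ 0.6528 -0.1665  0.1023] [[23.5, -0.6], [-17.6, 9.5]]
baseA [0.51677946 0.22514049 0.01      ]
baseB [0.52497249 0.11646981 0.01      ]
baseC [0.64143649 0.12789811 0.01      ]
jA [ 0.5637554  -0.13193284  0.008     ]
jB [ 0.44815698 -0.17039173  0.008     ]
jC [ 0.47937723 -0.26286996  0.008     ]
jD [ 0.59980528 -0.22167034  0.008     ]
ipa [0.70995524 0.03698259 0.03      ]
mm [ 0.55543737 -0.04146241  0.03      ]
```

Candidates for the brush in the scene view are fork brush (205,140), big left (175,115), big rear (194,100). The one in the fork is the smallest, so I choose it. I'll move up for a wrist view to check that in a close crop.

>>> arm_command(rows="0 0 -0.3 0 1;-0.75 -0.69 -0.6 -0.13 1;-0.75 -0.69 -0.6 -0.27 1;-0.75 -0.69 -0.6 -0.27 1;-0.75 -0.69 -0.6 -0.27 1;-0.75 -0.69 -0.6 -0.27 1;-0.75 -0.69 -0.6 -0.27 1")

```text
clock: 1.82
position: [0.3325, 0.3908, 0.4032]
ee_rot: [179.9, 0.0, -174.7]
force: [-0.7, 0.6, 0.8]
width: 0.0879
grasp_force: 0.0
```

```bash
cat >> h.py <<'E'
def delta(P,yaw):
    "rows numbers to TCP pos P (m), yaw deg (tool down)"
    s=env.state();R=Ro.from_euler("xyz",s["ee_rot"],degrees=True)
    d=R.inv().apply(np.array(P)-s["position"])/0.25
    w=-((yaw-s["ee_rot"][2]+180)%360-180)/90
    print("clk",round(s["clock"],2),"pos",np.round(s["position"],4),"rot",np.round(s["ee_rot"],2),"F",np.round(s["force"],1),"w",round(s["width"],4),"gf",round(s["grasp_force"],1))
    print("->",np.round(P,4),np.round(d,3),"turn",round(w,3))
E
python3 -c "
from h import *
delta((.45,.17,.40),185.6)"
```

```text
clk 1.82 pos [0.3325 0.3908 0.4032] rot [ 1.7994e+02  4.0000e-02 -1.7470e+02] F [-0.7  0.6  0.8] w 0.0879 gf 0.0
-> [0.45 0.17 0.4 ] [-0.387 -0.923  0.012] turn -0.003
```

>>> arm_command(rows="-0.39 -0.92 0 0 1;-0.39 -0.92 0 0 1;-0.39 -0.92 0 0 1;-0.39 -0.92 0 0 1;-0.39 -0.92 0 0 1;-0.39 -0.92 0 0 1")

```text
clock: 2.58
position: [0.45, 0.1737, 0.4019]
ee_rot: [180.0, -0.1, -174.4]
force: [-0.2, 1.3, 0.6]
width: 0.0881
grasp_force: 0.0
```

Run:
```python
from h import *
m=cams.camera_model("wrist"); a=cams.camera("wrist"); cv2.imwrite("pics/w1.png",cv2.resize(a[:,:,::-1],(768,576),interpolation=cv2.INTER_CUBIC))
import pickle; pickle.dump(m,open("w1.pkl","wb"))
for t in ("brush_tip","brush_collar","fork_stand","fork_seat"):
    print(t,[(np.round(d["location"]).tolist(),round(d["p"],2)) for d in landmark_of(t,"wrist")][:4])
print(env.state()["clock"],env.state()["position"],proj(m,(.566,.167,.24)))
```

```text
brush_tip [([310.0, 216.0], 0.91), ([247.0, 219.0], 0.7), ([307.0, 262.0], 0.67)]
brush_collar [([243.0, 253.0], 0.96), ([334.0, 268.0], 0.66)]
fork_stand [([245.0, 215.0], 0.62)]
fork_seat [([243.0, 256.0], 0.78), ([196.0, 75.0], 0.47), ([242.0, 218.0], 0.41), ([19.0, 160.0], 0.21)]
2.825 [0.45021297 0.17275998 0.40251468] [233.6757751  289.79696021]
```

View pics/w1.png

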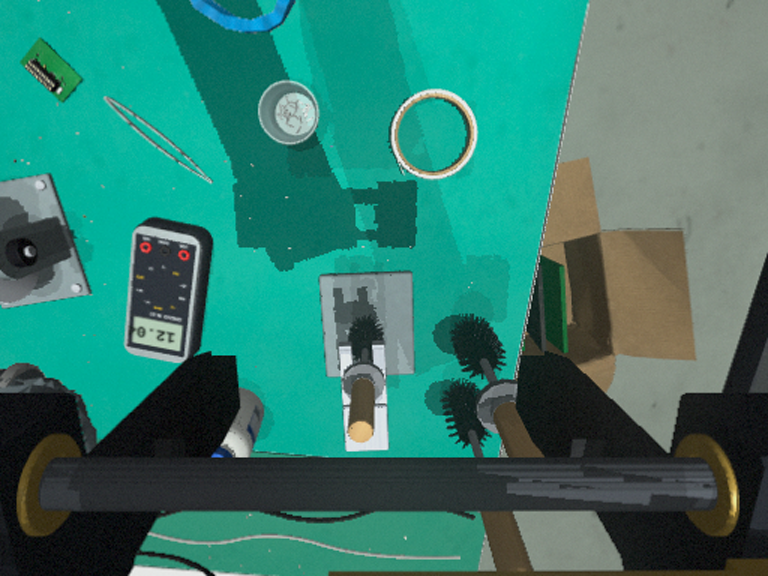

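The wrist view shows the fork brush with its handle top at about (241,287) and its collar at (243,252). The two big brushes at (310,215) and (307,262) are clearly larger, so the fork brush is the right one.

Run:
```python
from h import *
import pickle
W=pickle.load(open("w1.pkl","rb"))
S=cams.camera_model("scene");T=cams.camera_model("top")
def t(n,*o):
    X,r=tri([(m,np.array(p)/1.5) for m,p in o]);print(n,np.round(X,4),[x.tolist() for x in r]);return X
t("htop",(S,(308.5,206)),(T,(272,253)),(W,(361,431)))
t("htopTW",(T,(272,253)),(W,(361,431)))
t("collar",(S,(314,245)),(W,(364,377)),(T,(278,258)))
for p in ((319,274),(412,272),(414,373)): print("base",onz(W,np.array(p)/1.5,.01))
for p in ((342,346),(384,346)): print("prong end",onz(W,np.array(p)/1.5,.169))
for p in ((343,449),(387,449)): print("fork back",onz(W,np.array(p)/1.5,.165))
for p in ((262,300),(319,294),(312,234)): print("baseT",onz(T,np.array(p)/1.5,.01))
i=cv2.imread("pics/w1.png");i2=cv2.imread("pics/scene0.png");i3=cv2.imread("pics/top0.png")
a=cv2.resize(i[260:460,300:430],(390,600));b=cv2.resize(i2[125:235,180:250],(382,600),interpolation=cv2.INTER_CUBIC)
cv2.imwrite("pics/crop.png",np.hstack([a,b]))
```

```text
htop [0.5637 0.1701 0.2392] [[0.3, -0.5], [1.5, 0.3], [3.6, -0.3]]
htopTW [0.5651 0.1707 0.2338] [[1.3, 0.4], [2.9, 1.5]]
collar [0.5679 0.1723 0.1585] [[-0.0, -0.6], [1.4, -2.1], [0.8, -0.7]]
base [0.52516325 0.11870394 0.01      ]
base [0.51350217 0.21623222 0.01      ]
base [0.62992542 0.23210597 0.01      ]
prong end [0.53505202 0.15435052 0.169     ]
prong end [0.53193454 0.18645389 0.169     ]
fork back [0.62907152 0.16211434 0.165     ]
fork back [0.62553925 0.19844093 0.165     ]
baseT [0.51677946 0.22514049 0.01      ]
baseT [0.52497249 0.11646981 0.01      ]
baseT [0.64143649 0.12789811 0.01      ]
```

View pics/crop.png

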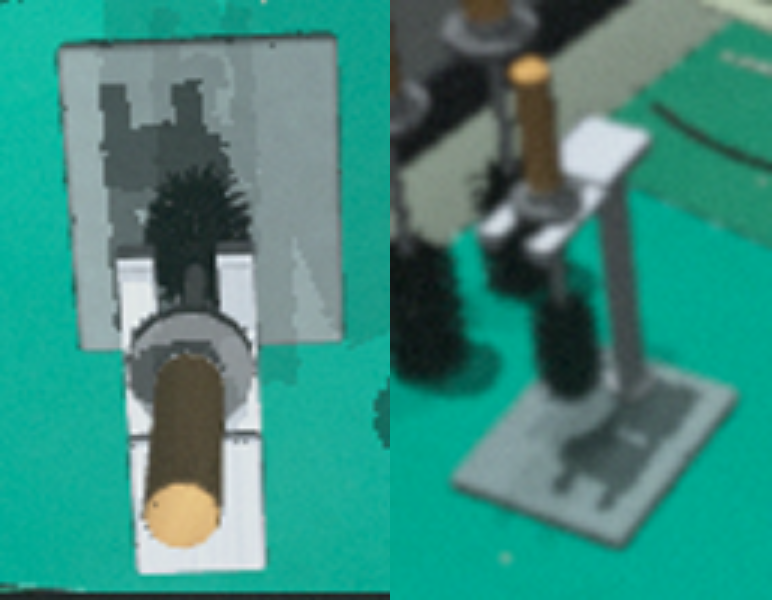

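```bash
python3 -c "
from h import *
delta((.566,.171,.29),185.6)"
```

```text
clk 2.83 pos [0.4502 0.1728 0.4025] rot [-1.8000e+02 -2.0000e-02 -1.7443e+02] F [ 0.1  0.4 -0.3] w 0.0879 gf 0.0
-> [0.566 0.171 0.29 ] [-0.46  -0.052  0.45 ] turn -0.0
```

>>> arm_command(rows="-0.46 -0.05 0.2 0 1;-0.46 -0.05 0.45 0 1;-0.46 -0.05 0.45 0 1;-0.46 -0.05 0.45 0 1;-0.46 -0.05 0.45 0 1")

```text
clock: 3.45
position: [0.5663, 0.1704, 0.2914]
ee_rot: [180.0, 0.1, -174.5]
force: [-0.7, -0.6, 0.2]
width: 0.088
grasp_force: 0.0
```

Run:
```python
from h import *
import pickle
a=cams.camera("wrist"); m=cams.camera_model("wrist");a=cams.camera("wrist");pickle.dump(m,open("w2.pkl","wb"))
cv2.imwrite("pics/w2.png",cv2.resize(a[:,:,::-1],(768,576),interpolation=cv2.INTER_CUBIC))
delta((.566,.171,.21),185.6)
print(proj(m,(.566,.171,.239))*1.5, proj(m,(.566,.171,.21))*1.5)
for t in ("brush_tip","brush_collar","fork_seat"):
    print(t,[(np.round(np.array(d["location"])*1.5).tolist(),round(d["p"],2)) for d in landmark_of(t,"wrist")][:4])
```

```text
clk 3.55 pos [0.5665 0.1704 0.2922] rot [ 1.7993e+02  1.5000e-01 -1.7454e+02] F [0.4 0.8 0.5] w 0.0882 gf 0.0
-> [0.566 0.171 0.21 ] [0.003 0.002 0.329] turn -0.002
[379.47829754 333.78734831] [379.17316441 308.60034061]
brush_tip [([513.0, 246.0], 0.85), ([380.0, 235.0], 0.69), ([498.0, 337.0], 0.68), ([379.0, 235.0], 0.16)]
brush_collar [([588.0, 315.0], 0.94), ([382.0, 278.0], 0.69)]
fork_seat []
```

View pics/w2.png

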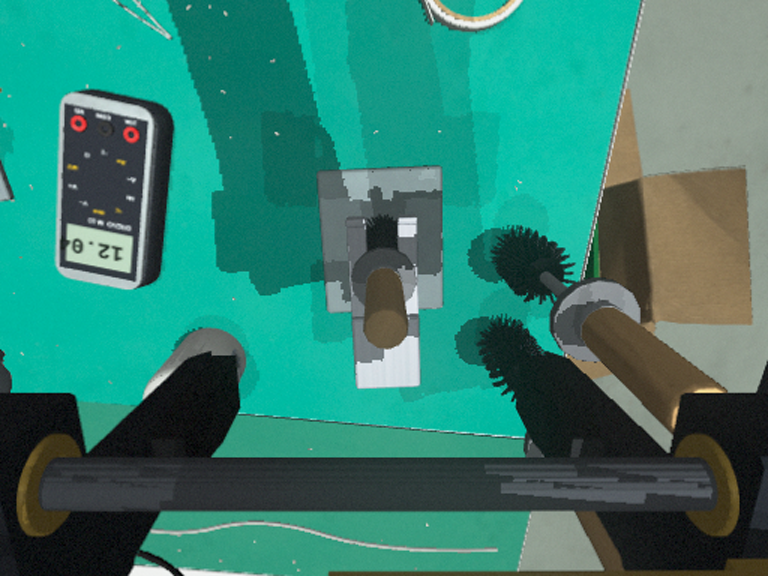

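>>> arm_command(rows="0 0.01 0.33 0 1;0 0.01 0.33 0 1;0 0.01 0.33 0 1;0 0.01 0.33 0 0.5;0 0.01 0.33 0 0.1;0 0.01 0.33 0 0.1;0 0.01 0.33 0 0.1;0 0.01 0.33 0 0.1;0 0.01 0.33 0 0.1", force=12)

```text
clock: 4.82
position: [0.5662, 0.1721, 0.2077]
ee_rot: [-180.0, 0.0, -174.6]
force: [-0.6, 0.3, 0.3]
width: 0.0304
grasp_force: 0.0
```

>>> arm_command(rows="0 0 0 0 0;0 0 0 0 0;0 0 0 0 0;0 0 0 0 0", force=12)

```text
clock: 5.32
position: [0.5661, 0.1721, 0.2076]
ee_rot: [-180.0, -0.0, -174.6]
force: [0.5, 0.3, -0.5]
width: 0.0174
grasp_force: 12.0
```

>>> arm_command(rows="0 0 -0.06 0 0;0 0 -0.06 0 0;0.2 0 -0.06 0 0;0.4 0 -0.06 0 0;0.4 0 -0.1 0 0;0.4 -0.2 -0.7 0 0;0.4 -0.4 -0.7 -0.07 0;0.4 -0.9 -0.7 -0.14 0;0.4 -0.9 -0.7 -0.14 0;0.4 -0.9 -0.7 -0.14 0")

```text
clock: 6.58
position: [0.4888, -0.0647, 0.3847]
ee_rot: [-179.9, 0.2, -162.2]
force: [-0.1, -0.4, -1.7]
width: 0.0176
grasp_force: 12.0
```

Run:
```python
from h import *
delta((.40,-.20,.38),198.4)
```

```text
clk 6.58 pos [ 0.4888 -0.0647  0.3847] rot [-179.91    0.18 -162.15] F [-0.1 -0.4 -1.7] w 0.0176 gf 12.0
-> [ 0.4  -0.2   0.38] [ 0.504 -0.406  0.018] turn -0.006
```

```bash
cat > lk.py <<'E'
from h import *
import pickle,sys
n=sys.argv[1]
a=cams.camera("wrist");m=cams.camera_model("wrist");a=cams.camera("wrist");pickle.dump(m,open(n+".pkl","wb"))
cv2.imwrite(f"pics/{n}.png",cv2.resize(a[:,:,::-1],(768,576),interpolation=cv2.INTER_CUBIC))
for t in ("jar_mouth","jar_floor","jar_stand","brush_tip","brush_collar"):
    print(t,[(np.round(np.array(d["location"])*1.5).tolist(),round(d["p"],2)) for d in landmark_of(t,"wrist")][:3])
E
python3 lk.py j1
```

```text
jar_mouth []
jar_floor [([245.0, 237.0], 0.66), ([382.0, 266.0], 0.24)]
jar_stand [([251.0, 203.0], 0.88), ([570.0, 132.0], 0.37), ([648.0, 425.0], 0.3)]
brush_tip [([380.0, 264.0], 0.88), ([662.0, 377.0], 0.71), ([385.0, 280.0], 0.55)]
brush_collar [([760.0, 471.0], 0.89), ([373.0, 342.0], 0.7), ([718.0, 543.0], 0.6)]
```

>>> arm_command(rows="0.5 -0.4 0 0 0;0.5 -0.4 0 0 0;0.5 -0.4 0 0 0;0.5 -0.4 0 0 0;0.5 -0.4 0 0 0")

```text
clock: 7.55
position: [0.4007, -0.1935, 0.3826]
ee_rot: [180.0, 0.0, -161.9]
force: [0.1, 0.7, -0.1]
width: 0.0175
grasp_force: 12.0
```

```bash
python3 lk.py j2; python3 -c "
from h import *
delta((.40,-.20,.38),198.4)
import cv2
for c in ('top','scene'):
    a=cams.camera(c);cv2.imwrite('pics/%s2.png'%c,a[:,:,::-1])
a=cv2.resize(cv2.imread('pics/top2.png')[130:250,270:390],(400,400),interpolation=2);b=cv2.resize(cv2.imread('pics/scene2.png')[190:340,260:410],(400,400),interpolation=2)
cv2.imwrite('pics/jc.png',np.hstack([a,b]))
"
```

```text
jar_mouth [([337.0, 342.0], 0.89)]
jar_floor [([339.0, 354.0], 0.78), ([509.0, 257.0], 0.4)]
jar_stand [([344.0, 317.0], 0.81)]
brush_tip [([383.0, 266.0], 0.91), ([682.0, 529.0], 0.67)]
brush_collar [([377.0, 338.0], 0.61)]
clk 7.9 pos [ 0.4002 -0.1946  0.3826] rot [ 1.8000e+02 -1.0000e-02 -1.6193e+02] F [ 0.6 -0.7 -1.2] w 0.0178 gf 12.0
-> [ 0.4  -0.2   0.38] [ 0.007 -0.02   0.011] turn -0.004
```

View pics/j2.png

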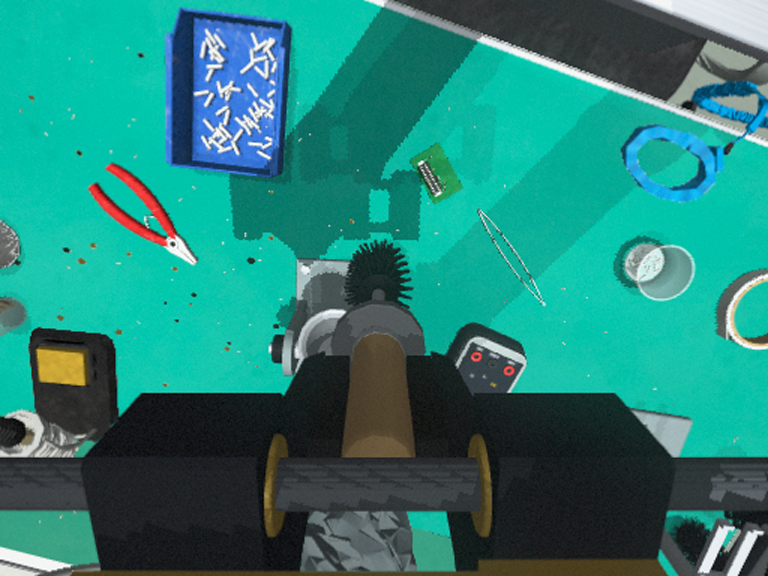

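View pics/jc.png

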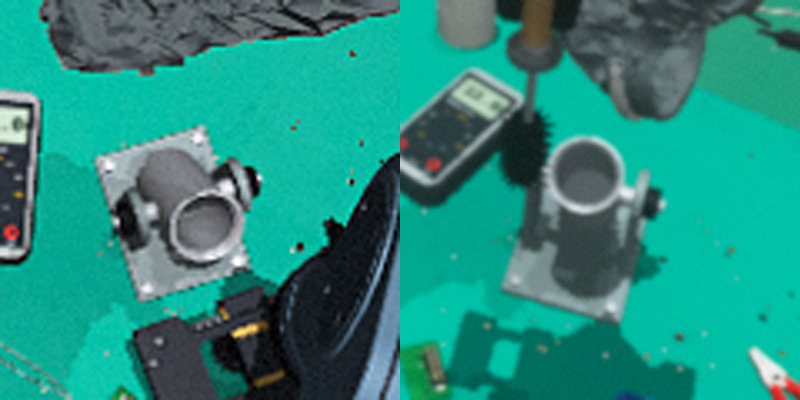

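```bash
cat > fit.py <<'E'
from h import *
from scipy.optimize import least_squares
import pickle
S=cams.camera_model("scene");T=cams.camera_model("top")
def pts(v):
    x,y,a,th=v;c,s=np.cos(a),np.sin(a)
    w=lambda p:np.array([x+c*p[0]-s*p[1],y+s*p[0]+c*p[1],p[2]])
    return w,w((-.055*np.sin(th),0,.085+.055*np.cos(th)))
obs=[(T,(.065,.05),(299.1,177.1)),(T,(.065,-.05),(331.8,168.1)),(T,(-.065,-.05),(345,211.6)),(T,(-.065,.05),(312.9,220.6)),
 (S,(-.065,.05),(298.3,297.6)),(S,(-.065,-.05),(339.9,310.8))]
def res(v):
    w,m=pts(v);r=[]
    for c,p,q in obs: r+=list(proj(c,w((*p,.008)))-q)
    r+=list(2*(proj(T,m)-(332.1,199)))+list(2*(proj(S,m)-(330.5,254.9)))
    return r
s=least_squares(res,[.52,-.2,.32,.45]);print(s.x,np.degrees(s.x[2:]),np.round(s.fun,1));print("mouth",pts(s.x)[1])
a=s.x[2];th=s.x[3]
ax=np.array([-np.sin(th)*np.cos(a),-np.sin(th)*np.sin(a),np.cos(th)]);m=pts(s.x)[1]
print("axis",ax,"floor",m-.105*ax)
E
python3 fit.py
python3 - <<'E'
from h import *;import pickle
m=pickle.load(open("j2.pkl","rb"));p=np.array([.4002,-.1946,.3826])
print("tip pred",proj(m,p-[0,0,.1576])*1.5,"collar pred",proj(m,p-[0,0,.0426])*1.5)
print("rim in wrist", proj(m,[.4945,-.2,.135])*1.5)
E
```

```text
[ 0.52167154 -0.19512359  0.23851021  0.49720955] [13.66562835 28.48800859] [-0.2 -0.3  0.6 -0.4  0.5 -0.4 -1.2  0.  -1.1  0.7  2.   1.6  0.6 -2.8
 -2.3  1.4]
mouth [ 0.49618057 -0.20132142  0.13334043]
axis [-0.46347215 -0.11268782  0.87891696] floor [ 0.54484515 -0.1894892   0.04105415]
tip pred [376.21921324 264.71993833] collar pred [375.48057915 343.63631231]
rim in wrist [333.31803014 343.19009455]
```

```bash
python3 -c "
import cv2
i=cv2.imread('pics/j1.png')[100:380,100:440];cv2.imwrite('pics/j1c.png',cv2.resize(i,None,fx=2,fy=2,interpolation=2))"
```

```text
(no output)
```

View pics/j1c.png

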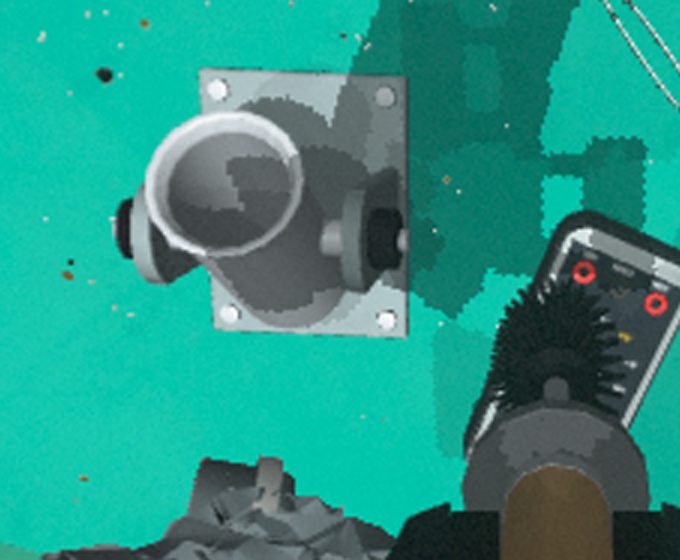

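```bash
python3 - <<'E'
s=open("fit.py").read()
s=s.replace("def res","J=pickle.load(open('j1.pkl','rb'))\ng=lambda u,v:((100+u/2)/1.5,(100+v/2)/1.5)\nobs+=[(J,(-.065,-.05),g(200,68)),(J,(-.065,.05),g(409,76)),(J,(.065,.05),g(407,339)),(J,(.065,-.05),g(215,330))]\ndef res",1)
s=s.replace("    return r\n","    r+=list(2*(proj(J,m)-g(224,183)))\n    return r\n")
open("fit.py","w").write(s)
E
python3 fit.py
```

```text
[ 0.52281823 -0.19224567  0.25843978  0.51317313] [14.80750877 29.40265477] [-1.5 -0.2 -1.  -1.  -0.2 -1.2 -1.7 -0.2 -1.5  0.2  1.7  0.3 -1.3 -0.9
 -1.  -0.2 -0.6 -0.2 -1.5 -0.2 -1.2 -3.1 -4.   0.4 -1.  -0.7]
mouth [ 0.49671304 -0.19914662  0.13291551]
axis [-0.47463982 -0.1254718   0.87119106] floor [ 0.54655022 -0.18597208  0.04144045]
```

```bash
python3 -c "
from h import *
delta((.4965,-.2005,.325),194.8)"
```

```text
clk 8.0 pos [ 0.4    -0.1948  0.3827] rot [-1.8000e+02 -1.0000e-02 -1.6196e+02] F [-0.3 -0.8 -0.9] w 0.0176 gf 12.0
-> [ 0.4965 -0.2005  0.325 ] [-0.36  -0.141  0.231] turn 0.036
```

>>> arm_command(rows="-0.18 -0.07 0 0.036 0;-0.36 -0.14 0 0.036 0;-0.36 -0.14 0.23 0.036 0;-0.36 -0.14 0.23 0.036 0;-0.36 -0.14 0.23 0.036 0;-0.36 -0.14 0.23 0.036 0", force=9)

```text
clock: 8.75
position: [0.497, -0.2011, 0.3274]
ee_rot: [-179.9, 0.2, -165.3]
force: [0.2, -1.2, -1.0]
width: 0.0178
grasp_force: 9.0
```

Run:
```python
from h import *
a=cams.camera("scene");b=cams.camera("top")
a=cv2.resize(a[150:350,230:430],(570,570),interpolation=2)
cv2.imwrite('pics/k1.png',a[:,:,::-1])
for c in ("scene",):
  m=cams.camera_model(c); p=env.state()["position"]; q=p-[0,0,.1576]
  print("tip pred",(proj(m,q)-[230,150])*2.85,"collar",(proj(m,q+[0,0,.115])-[230,150])*2.85,"mouth",(proj(m,(.4965,-.2005,.133))-[230,150])*2.85)
delta((.4965,-.2005,.2766),194.8)
```

```text
tip pred [288.16112319 266.95287832] collar [307.02526606 145.89873118] mouth [282.35369972 300.4314449 ]
clk 8.85 pos [ 0.4968 -0.2008  0.3269] rot [-1.7994e+02  1.6000e-01 -1.6525e+02] F [ 0.1 -0.1 -0.4] w 0.0175 gf 9.0
-> [ 0.4965 -0.2005  0.2766] [0.001 0.002 0.201] turn -0.001
```

View pics/k1.png

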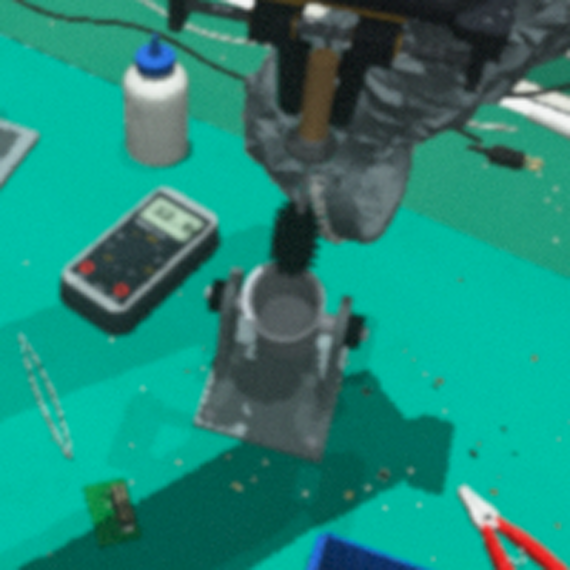

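The brush hangs upright with its tip at (294,270), just above the mouth at (284,302). I'll lower it in.

>>> arm_command(rows="0 0.004 0.1 0 0;0 0.004 0.15 0 0;0 0.004 0.2 0 0;0 0.004 0.2 0 0", force=8)

```text
clock: 9.35
position: [0.4957, -0.1995, 0.2747]
ee_rot: [180.0, -0.1, -165.2]
force: [-0.6, -0.5, -0.7]
width: 0.0175
grasp_force: 8.0
```

>>> arm_command(rows="0.028 0 0 0 0;0.055 0 0.005 0 0;0.09 0 0.015 0 0;0.13 0 0.028 0 0;0.165 0 0.047 0 0;0.197 0 0.067 0 0;0.23 0 0.09 0 0;0.262 0 0.116 0 0;0.262 0 0.116 0 0")

```text
clock: 10.48
position: [0.4316, -0.2175, 0.2472]
ee_rot: [-180.0, 0.0, -165.3]
force: [-3.4, -1.3, 7.3]
width: 0.0175
grasp_force: 8.0
```

Run:
```python
from h import *
a=cams.camera("scene");s=a;b=cams.camera("top")
a=cv2.resize(a[150:330,250:400],(475,570),interpolation=2);b=cv2.resize(b[140:260,280:380],(325,390),interpolation=2)
o=np.zeros((570,800,3),np.uint8);o[:,:475]=a;o[:390,475:]=b
cv2.imwrite('pics/k2.png',o[:,:,::-1])
delta((.4965,-.2005,.2766),194.8)
```

```text
clk 10.57 pos [ 0.4321 -0.2173  0.2474] rot [-1.7995e+02  5.0000e-02 -1.6531e+02] F [-3.6 -0.8  7.9] w 0.0177 gf 8.0
-> [ 0.4965 -0.2005  0.2766] [-0.266 -0.    -0.117] turn -0.001
```

View pics/k2.png

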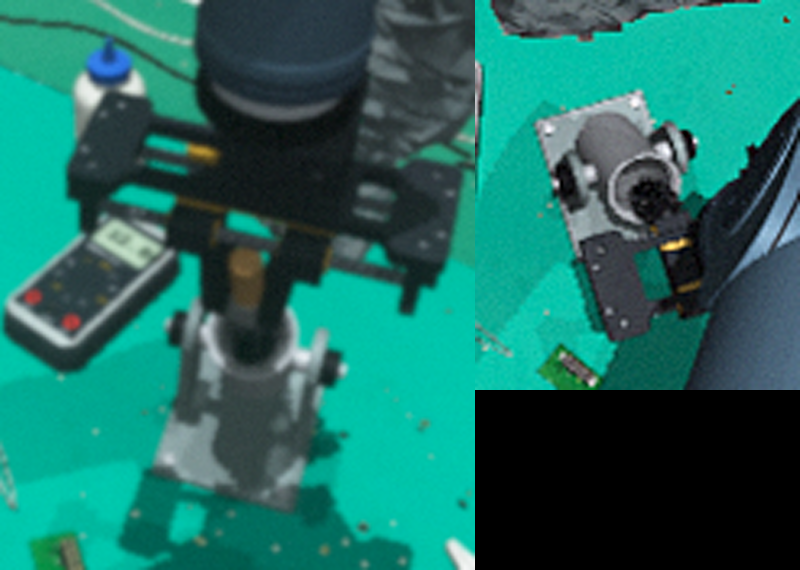

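The scene view at (250,350) and the top view at (650,203) show the brush tilted and over the near edge of the mouth. An axial force of 8 N suggests the head sits on the near rim. I'll back off along the axis and re-measure.

>>> arm_command(rows="0.04 0 -0.07 0 0;0.06 0 -0.105 0 0;0.06 0 -0.105 0 0", force=10)

```text
clock: 10.95
position: [0.4182, -0.2203, 0.2731]
ee_rot: [-180.0, 0.1, -165.3]
force: [-0.5, 0.1, -1.4]
width: 0.0176
grasp_force: 10.0
```

```bash
cat > rel.py <<'E'
from h import *
delta((.4965,-.2005,.2766),194.8)
for c in ("scene","top","wrist"):
    a=cams.camera(c); np.save(f"{c}.npy",a)
    m=cams.camera_model(c)
    for t in ("brush_tip","brush_collar","jar_mouth","jar_floor"):
        print(c,t,[(np.round(d["location"],1).tolist(),round(d["p"],2)) for d in landmark_of(t,c)][:4])
    print("   mouth pred",proj(m,(.4965,-.2005,.133)).round(1),"floor",proj(m,(.5455,-.187,.041)).round(1))
    p=env.state()["position"]+[0,0,.005]; u=np.array([-.472,-.125,.873])
    print("   tip/collar pred full tilt",proj(m,p-.1626*u).round(1),proj(m,p-.0476*u).round(1),p-.1626*u)
E
python3 rel.py
```

```text
clk 10.95 pos [ 0.4182 -0.2203  0.2731] rot [-1.7997e+02  9.0000e-02 -1.6526e+02] F [-0.5  0.1 -1.4] w 0.0176 gf 10.0
-> [ 0.4965 -0.2005  0.2766] [-0.323 -0.003 -0.014] turn -0.001
scene brush_tip [([324.4, 256.4], 0.96), ([187.3, 190.3], 0.82), ([207.1, 177.6], 0.65)]
scene brush_collar [([178.2, 149.1], 0.84), ([199.2, 133.0], 0.73), ([326.8, 243.0], 0.67)]
scene jar_mouth [([327.1, 251.6], 0.75)]
scene jar_floor [([329.7, 261.4], 0.59)]
   mouth pred [329.1 255.4] floor [330.  264.5]
   tip/collar pred full tilt [328.3 255.1] [326.5 242.4] [ 0.49490795 -0.19946227  0.13506853]
top brush_tip [([151.7, 179.6], 0.87), ([149.3, 152.0], 0.84), ([333.3, 204.1], 0.76)]
top brush_collar [([141.0, 168.2], 0.89), ([350.9, 221.4], 0.73), ([137.9, 140.4], 0.64)]
top jar_mouth [([311.2, 255.1], 0.35)]
top jar_floor [([317.9, 185.9], 0.84)]
   mouth pred [332.1 197.5] floor [320.6 184. ]
   tip/collar pred full tilt [331.9 198. ] [346.8 216.1] [ 0.49491979 -0.1996608   0.13533919]
wrist brush_tip []
wrist brush_collar [([251.6, 274.0], 0.95)]
wrist jar_mouth []
wrist jar_floor []
   mouth pred [250.8 270.6] floor [251.5 268.8]
   tip/collar pred full tilt [252.1 270.8] [252.1 274. ] [ 0.4949695  -0.19973137  0.13553417]
```

Run:
```python
from h import *
S,T,W=[cams.camera_model(c) for c in ("scene","top","wrist")]
tip,r=tri([(S,(324.4,256.4)),(T,(333.3,204.1))]);print(tip,r)
col,r2=tri([(S,(326.8,243)),(T,(350.9,221.4)),(W,(251.6,274))]);print(col,r2)
mo,r3=tri([(S,(330.5,254.9)),(T,(332.1,199))]);print("mouth",mo,r3)
p=env.state()["position"]+[0,0,.005]
print("pivot",p)
a=np.radians(14.8);ex=np.array([-np.cos(a),-np.sin(a),0]);ey=np.array([np.sin(a),-np.cos(a),0])*-1
for n,X in (("tip",tip),("col",col),("mouth",mo)): d=X-p;print(n,"lean-dir",d@ex,"y",d@ey,"z",d[2])
d=col-tip;print(np.linalg.norm(d),np.degrees(np.arctan2(d@ex,d[2])))
d=p-col;print(np.linalg.norm(d),np.degrees(np.arctan2(d@ex,d[2])))
# reference: collar obs in wrist earlier (j2): vertical brush
import pickle
J=pickle.load(open("j2.pkl","rb"));print("j2 collar obs/1.5",(377/1.5,338/1.5),"pred",proj(J,np.array([.4002,-.1946,.3826])-[0,0,.0426]))
```

```text
[ 0.47750221 -0.19933831  0.14874138] [array([-0.4,  0.1]), array([ 0.2, -0.2])]
[ 0.42813635 -0.21876478  0.25278301] [array([0.3, 1.4]), array([0.1, 0.4]), array([2.1, 6.2])]
mouth [ 0.49368789 -0.20174692  0.13775346] [array([ 1.3, -0.2]), array([-0.8,  0.6])]
pivot [ 0.4182223  -0.22005637  0.27748397]
tip lean-dir -0.06260553944976327 y 0.0048878965116738995 z -0.1287425869344251
col lean-dir -0.009915069805481621 y -0.0012837692662989498 z -0.02470095755029844
mouth lean-dir -0.07763896526778899 y -0.0015753618697475756 z -0.13973051126790192
0.11678628213413568 26.859314447969616
0.02664758857154457 21.87073681196598
j2 collar obs/1.5 (251.33333333333334, 225.33333333333334) pred [250.3203861  229.09087488]
```

>>> arm_command(rows="-0.028 0 -0.016 0 0;-0.048 0 0.019 0 0;-0.067 0 0.054 0 0;-0.087 0 0.089 0 0;-0.1 0 0.115 0 0;-0.1 0 0.115 0 0", force=8)

```text
clock: 12.45
position: [0.4422, -0.2135, 0.243]
ee_rot: [180.0, -0.1, -165.2]
force: [-0.1, 0.1, 0.2]
width: 0.0176
grasp_force: 8.0
```

```bash
python3 rel.py
```

```text
clk 12.45 pos [ 0.4422 -0.2135  0.243 ] rot [ 1.7997e+02 -7.0000e-02 -1.6522e+02] F [-0.1  0.1  0.2] w 0.0176 gf 8.0
-> [ 0.4965 -0.2005  0.2766] [-0.223 -0.005 -0.135] turn -0.0
scene brush_tip [([205.7, 178.8], 0.95), ([187.4, 193.4], 0.82), ([324.7, 259.5], 0.66)]
scene brush_collar [([175.2, 149.6], 0.96), ([327.9, 243.8], 0.81), ([200.6, 135.0], 0.56)]
scene jar_mouth [([326.9, 253.9], 0.69)]
scene jar_floor [([329.4, 266.0], 0.87), ([281.4, 240.5], 0.5)]
   mouth pred [329.1 255.4] floor [330.  264.5]
   tip/collar pred full tilt [330.  254.8] [328.5 242.7] [ 0.51916384 -0.19350148  0.10708427]
top brush_tip [([156.8, 155.4], 0.81), ([148.5, 180.2], 0.78), ([331.8, 195.6], 0.43)]
top brush_collar [([142.5, 173.9], 0.68), ([344.5, 209.2], 0.6)]
top jar_mouth [([332.5, 198.1], 0.59)]
top jar_floor [([319.3, 182.3], 0.95)]
   mouth pred [332.1 197.5] floor [320.6 184. ]
   tip/collar pred full tilt [327.2 190.2] [341.2 207. ] [ 0.51913569 -0.19335854  0.10690381]
wrist brush_tip []
wrist brush_collar [([250.7, 271.1], 0.67)]
wrist jar_mouth []
wrist jar_floor []
   mouth pred [250.7 260.9] floor [251.6 261.6]
   tip/collar pred full tilt [252.2 270.5] [252.2 273.7] [ 0.51910351 -0.19335001  0.10679333]
```

>>> arm_command(rows="-0.016 0 0.037 0 0;-0.032 0 0.074 0 0;-0.048 0 0.11 0 0;-0.064 0 0.147 0 0;-0.064 0 0.147 0 0")

```text
clock: 13.82
position: [0.4577, -0.2093, 0.2061]
ee_rot: [180.0, -0.1, -165.2]
force: [0.2, 0.3, -1.0]
width: 0.0178
grasp_force: 8.0
```

>>> arm_command(rows="-0.02 0 0.036 0 0;-0.036 0 0.073 0 0;-0.052 0 0.109 0 0;-0.068 0 0.145 0 0;-0.068 0 0.145 0 0")

```text
clock: 14.45
position: [0.4743, -0.205, 0.1699]
ee_rot: [180.0, -0.1, -165.2]
force: [1.2, -0.6, 0.1]
width: 0.0174
grasp_force: 8.0
```

>>> arm_command(rows="-0.008 0 0.014 0 0;-0.014 0 0.025 0 0;-0.014 0 0.025 0 0")

```text
clock: 14.82
position: [0.4777, -0.2043, 0.1644]
ee_rot: [180.0, -0.0, -165.2]
force: [-1.1, -0.6, -1.2]
width: 0.0174
grasp_force: 8.0
```

>>> arm_command(rows="-0.006 0 0.011 0 0;-0.009 0 0.016 0 0;-0.009 0 0.016 0 0")

```text
clock: 15.2
position: [0.4784, -0.205, 0.1609]
ee_rot: [180.0, -0.1, -165.3]
force: [-5.6, -1.4, 8.2]
width: 0.0174
grasp_force: 8.0
```

>>> arm_command(rows="0.03 0 -0.054 0 0;0.07 0 -0.124 0 0;0.11 0 -0.195 0 0;0.15 0 -0.267 0 0;0.18 0 -0.32 0 0;0.19 0 -0.338 0 0;0.19 0 -0.338 0 0")

```text
clock: 16.08
position: [0.434, -0.2158, 0.2451]
ee_rot: [180.0, 0.0, -165.2]
force: [-0.2, -0.5, -1.0]
width: 0.0177
grasp_force: 8.0
```

>>> arm_command(rows="0.009 0 -0.016 0 0;0.009 0 -0.016 0 0;-0.01 0 0.02 0 0;-0.04 0 0.07 0 0;-0.08 0 0.141 0 0;-0.12 0 0.213 0 0;-0.16 0 0.284 0 0;-0.18 0 0.32 0 0;-0.191 0 0.339 0 0;-0.191 0 0.34 0 0")

```text
clock: 17.32
position: [0.4794, -0.2042, 0.1598]
ee_rot: [180.0, -0.1, -165.3]
force: [-1.6, -0.2, 3.2]
width: 0.0175
grasp_force: 8.0
```

>>> arm_command(rows="0.04 0 -0.071 0 0;0.08 0 -0.142 0 0;0.12 0 -0.213 0 0;0.16 0 -0.284 0 0;0.19 0 -0.338 0 0;0.198 0 -0.352 0 0;0.198 0 -0.352 0 0")

```text
clock: 18.2
position: [0.4324, -0.2162, 0.2479]
ee_rot: [-180.0, 0.0, -165.2]
force: [0.8, 0.4, -1.8]
width: 0.0178
grasp_force: 8.0
```

>>> arm_command(rows="-0.02 0 0.036 0 0;-0.05 0 0.089 0 0;-0.09 0 0.16 0 0;-0.13 0 0.231 0 0;-0.17 0 0.302 0 0;-0.19 0 0.338 0 0;-0.2 0 0.356 0 0;-0.2 0 0.356 0 0")

```text
clock: 19.2
position: [0.4797, -0.2039, 0.1587]
ee_rot: [180.0, -0.1, -165.3]
force: [-1.7, 0.8, 1.9]
width: 0.0175
grasp_force: 9.4
```

>>> arm_command(rows="0.04 0 -0.071 0 0;0.08 0 -0.142 0 0;0.12 0 -0.213 0 0;0.16 0 -0.284 0 0;0.19 0 -0.338 0 0;0.198 0 -0.352 0 0;0.198 0 -0.352 0 0")

```text
clock: 20.08
position: [0.4328, -0.2161, 0.2469]
ee_rot: [-180.0, 0.0, -165.2]
force: [0.1, 1.0, -1.3]
width: 0.0175
grasp_force: 9.2
```

```bash
python3 rel.py | grep -v wrist
```

```text
clk 20.07 pos [ 0.4328 -0.2161  0.2469] rot [-1.8000e+02  2.0000e-02 -1.6522e+02] F [ 0.1  1.  -1.3] w 0.0175 gf 9.2
-> [ 0.4965 -0.2005  0.2766] [-0.262 -0.005 -0.119] turn -0.0
scene brush_tip [([325.3, 257.3], 0.92), ([205.8, 179.5], 0.82), ([184.5, 190.9], 0.59), ([267.5, 328.9], 0.56)]
scene brush_collar [([329.2, 245.6], 0.88), ([200.0, 135.1], 0.66), ([177.8, 148.7], 0.61)]
scene jar_mouth [([326.6, 255.1], 0.56)]
scene jar_floor [([330.0, 263.4], 0.9)]
   mouth pred [329.1 255.4] floor [330.  264.5]
   tip/collar pred full tilt [328.9 257.5] [327.2 245.7] [ 0.50942082 -0.19570059  0.10955956]
top brush_tip [([152.9, 153.1], 0.86), ([149.4, 179.8], 0.71), ([331.2, 198.4], 0.47)]
top brush_collar [([138.4, 140.0], 0.9), ([138.6, 172.4], 0.85), ([190.2, 177.3], 0.7)]
top jar_mouth []
top jar_floor [([319.2, 183.7], 0.77)]
   mouth pred [332.1 197.5] floor [320.6 184. ]
   tip/collar pred full tilt [328.5 193.7] [342.7 210.9] [ 0.50943688 -0.19588733  0.10989442]
   mouth pred [250.7 270.3] floor [251.5 268.5]
   tip/collar pred full tilt [252.1 270.7] [252.2 273.9] [ 0.50944806 -0.19588863  0.11002609]
```

>>> arm_command(rows="-0.045 0 -0.008 0 0;-0.093 0 -0.017 0 0;-0.14 0 -0.025 0 0;-0.194 0 -0.032 0 0;-0.25 0 -0.036 0 0;-0.304 0 -0.036 0 0;-0.304 0 -0.036 0 0", force=6)

```text
clock: 21.7
position: [0.5074, -0.1963, 0.2558]
ee_rot: [-180.0, 0.0, -165.2]
force: [1.0, -1.0, -1.4]
width: 0.0179
grasp_force: 6.0
```

```bash
cat > tilt.py <<'E'
from h import *
import sys
P=env.state()["position"]+[0,0,.005]
delta(P-[0,0,.005],194.8)
O={"brush_tip":[],"brush_collar":[]}
for c in ("scene","top","wrist"):
    cams.camera(c); m=cams.camera_model(c)
    for t,s in (("brush_tip",.14),("brush_collar",.025)):
        q=proj(m,P-[0,0,s]); L=[d["location"] for d in landmark_of(t,c) if np.hypot(*(np.array(d["location"])-q))<35]
        if L: O[t].append((m,L[0])); print(c,t,np.round(L[0],1),"vertical pred",q.round(1))
yaw=np.radians(env.state()["ee_rot"][2]);ex=np.array([np.cos(yaw),np.sin(yaw),0]);ey=np.array([np.sin(yaw),-np.cos(yaw),0])
X={}
for t in O:
    if len(O[t])>1:
        X[t],r=tri(O[t]);d=X[t]-P;print(t,"tool x",round(d@ex,4),"tool y",round(d@ey,4),"z",round(d[2],4),[x.tolist() for x in r])
if len(X)==2:
    d=X["brush_collar"]-X["brush_tip"];print("len",np.linalg.norm(d),"tilt",np.degrees(np.arctan2(d@ex,d[2])))
E
python3 tilt.py
```

```text
clk 21.7 pos [ 0.5074 -0.1963  0.2558] rot [-1.7998e+02  2.0000e-02 -1.6516e+02] F [ 1.  -1.  -1.4] w 0.0179 gf 6.0
-> [ 0.5074 -0.1963  0.2558] [0. 0. 0.] turn 0.0
scene brush_tip [325.  260.5] vertical pred [329.2 254.8]
scene brush_collar [336.9 218.3] vertical pred [335.2 215.8]
top brush_collar [318.  180.5] vertical pred [337.6 187.7]
wrist brush_tip [253.5 172.4] vertical pred [252.3 186.4]
wrist brush_collar [249.2 247.1] vertical pred [252.8 252.1]
brush_tip tool x 0.01 tool y 0.0032 z -0.1486 [[-1.1, -0.1], [-2.7, 0.5]]
brush_collar tool x -0.036 tool y 0.0088 z -0.0825 [[5.1, -4.4], [-7.5, 2.4], [-16.2, -13.7]]
len 0.08063385138799294 tilt -34.82996367932107
```

>>> arm_command(rows="0 0 -0.15 0 0;0 0 -0.32 0 0;0 0 -0.36 0 0;0 0 -0.36 0 0", force=8)

```text
clock: 22.65
position: [0.5062, -0.1968, 0.3459]
ee_rot: [180.0, 0.0, -165.2]
force: [-0.1, -0.1, -1.4]
width: 0.0178
grasp_force: 8.0
```

```bash
python3 tilt.py; python3 -c "
from h import *
delta((.46,.162,.34),185.4)"
```

```text
clk 22.65 pos [ 0.5062 -0.1968  0.3459] rot [ 1.8000e+02  4.0000e-02 -1.6523e+02] F [-0.1 -0.1 -1.4] w 0.0178 gf 8.0
-> [ 0.5062 -0.1968  0.3459] [0. 0. 0.] turn -0.0
scene brush_tip [329.7 231. ] vertical pred [333.8 225.4]
scene brush_collar [340.2 180.9] vertical pred [340.9 179.6]
top brush_tip [335.5 196.6] vertical pred [335.9 189.7]
top brush_collar [338.5 195.6] vertical pred [345.8 182.3]
wrist brush_tip [254.1 175.7] vertical pred [251.7 185.4]
wrist brush_collar [248.7 250.1] vertical pred [251.8 250.6]
brush_tip tool x 0.0116 tool y 0.0039 z -0.144 [[-0.5, 0.4], [-0.1, 1.6], [-2.4, 5.5]]
brush_collar tool x 0.0138 tool y 0.0074 z -0.0177 [[4.9, 0.5], [-6.7, 6.6], [-19.4, 19.7]]
len 0.12640054608683698 tilt 0.9857306739405646
clk 23.1 pos [ 0.506  -0.1968  0.3455] rot [ 1.7999e+02 -4.0000e-02 -1.6524e+02] F [-1.1  0.1 -0.4] w 0.0177 gf 8.0
-> [0.46  0.162 0.34 ] [-0.188  1.435  0.022] turn 0.104
```

>>> arm_command(rows="-0.05 0.4 0 0.05 0;-0.1 0.8 0.02 0.104 0;-0.1 0.8 0.02 0.104 0;-0.1 0.8 0.02 0.104 0;-0.1 0.8 0.02 0.104 0")

```text
clock: 23.72
position: [0.4794, 0.0033, 0.341]
ee_rot: [-180.0, 0.0, -174.5]
force: [0.3, -0.8, -0.6]
width: 0.0176
grasp_force: 8.0
```

```bash
python3 -c "
from h import *
delta((.455,.162,.28),185.4)"
```

```text
clk 23.73 pos [0.4794 0.0033 0.341 ] rot [-179.99    0.   -174.48] F [ 0.3 -0.8 -0.6] w 0.0176 gf 8.0
-> [0.455 0.162 0.28 ] [0.036 0.641 0.244] turn 0.001
```

>>> arm_command(rows="0.036 0.25 0.06 0 0;0.036 0.5 0.15 0 0;0.036 0.64 0.244 0 0;0.036 0.64 0.244 0 0;0.036 0.64 0.244 0 0")

```text
clock: 24.35
position: [0.4565, 0.159, 0.2802]
ee_rot: [-179.9, 0.0, -174.8]
force: [0.2, -1.2, -0.5]
width: 0.0174
grasp_force: 8.0
```

```bash
python3 tilt.py
```

```text
clk 24.35 pos [0.4565 0.159  0.2802] rot [-1.7993e+02  3.0000e-02 -1.7478e+02] F [ 0.2 -1.2 -0.5] w 0.0174 gf 8.0
-> [0.4565 0.159  0.2802] [0. 0. 0.] turn -0.106
scene brush_tip [178.3 198.5] vertical pred [183.4 195.3]
scene brush_collar [176.5 159.2] vertical pred [175.4 155.5]
wrist brush_tip [253.5 174.5] vertical pred [249.7 185.1]
wrist brush_collar [248.3 246.3] vertical pred [248.4 250.2]
brush_tip tool x 0.0105 tool y 0.0044 z -0.1419 [[-0.9, 0.5], [-1.6, 2.5]]
brush_collar tool x -0.0023 tool y 0.0002 z -0.0357 [[-0.3, 0.3], [-0.7, 1.5]]
len 0.10709379461336006 tilt -6.838726306977921
```

```bash
python3 -c "
from h import *
delta((.561,.1715,.211),185.2)"
```

```text
clk 24.8 pos [0.4555 0.1611 0.2802] rot [ 1.7999e+02  2.0000e-02 -1.7462e+02] F [ 0.9 -0.1 -0.4] w 0.0179 gf 8.0
-> [0.561  0.1715 0.211 ] [-0.424  0.002  0.277] turn 0.002
```

>>> arm_command(rows="0 0.002 0.15 0 0;0 0.002 0.277 0 0;-0.05 0.002 0.277 0 0;-0.12 0.002 0.277 0 0;-0.22 0.002 0.277 0 0;-0.32 0.002 0.277 0 0;-0.39 0.002 0.277 0 0;-0.424 0.002 0.277 0 0;-0.424 0.002 0.277 0 0")

```text
clock: 25.92
position: [0.5616, 0.1719, 0.2114]
ee_rot: [180.0, 0.1, -174.6]
force: [0.1, 0.1, -1.0]
width: 0.0176
grasp_force: 8.0
```

```bash
python3 tilt.py
```

```text
clk 25.93 pos [0.5616 0.1719 0.2114] rot [ 1.7999e+02  6.0000e-02 -1.7461e+02] F [ 0.1  0.1 -1. ] w 0.0176 gf 8.0
-> [0.5616 0.1719 0.2114] [0. 0. 0.] turn -0.105
scene brush_tip [207.1 193. ] vertical pred [211.2 190.2]
scene brush_collar [176.2 148.4] vertical pred [206.4 154.6]
top brush_tip [190.1 186.3] vertical pred [189.6 180.2]
top brush_collar [182.5 172.9] vertical pred [182.5 172.9]
wrist brush_tip [253.5 172.7] vertical pred [251.8 186.1]
wrist brush_collar [252.6 247.2] vertical pred [251.9 251.8]
brush_tip tool x 0.0148 tool y 0.0011 z -0.1379 [[-0.4, 0.2], [0.4, 0.8], [0.3, 3.9]]
brush_collar tool x 0.0342 tool y 0.0084 z 0.0269 [[-16.0, 5.2], [5.8, -11.0], [-26.3, 17.8]]
len 0.1661332142298413 tilt 6.715057013285762
```

>>> arm_command(rows="0 0 0.02 0 0;0 0 0.04 0 0;0 0 0.052 0 0;0 0 0.052 0 0", force=5)

```text
clock: 26.88
position: [0.5606, 0.1718, 0.1973]
ee_rot: [-180.0, -0.0, -174.6]
force: [-0.5, -0.7, -0.9]
width: 0.0177
grasp_force: 5.0
```

>>> arm_command(rows="0 0 0.008 0 0;0 0 0.016 0 0;0 0 0.016 0 0")

```text
clock: 27.25
position: [0.5607, 0.1718, 0.1936]
ee_rot: [-180.0, -0.0, -174.6]
force: [-0.7, -0.2, -0.7]
width: 0.018
grasp_force: 5.0
```

>>> arm_command(rows="0 0 0.008 0 0;0 0 0.016 0 0;0 0 0.016 0 0")

```text
clock: 27.62
position: [0.5607, 0.1718, 0.1895]
ee_rot: [-180.0, -0.0, -174.6]
force: [-0.1, 0.3, -1.2]
width: 0.0175
grasp_force: 5.0
```

>>> arm_command(rows="0 0 0.006 0 0;0 0 0.012 0 0;0 0 0.012 0 0")

```text
clock: 28.0
position: [0.561, 0.1719, 0.1872]
ee_rot: [180.0, 0.0, -174.6]
force: [-1.3, -0.8, 3.1]
width: 0.0173
grasp_force: 5.0
```

>>> arm_command(rows="0 0 0.006 0 0;0 0 0.008 0 0;0 0 0.008 0 0", force=4)

```text
clock: 28.38
position: [0.5606, 0.1718, 0.1855]
ee_rot: [180.0, -0.0, -174.6]
force: [-4.5, -0.3, 8.4]
width: 0.0177
grasp_force: 7.0
```

```bash
python3 tilt.py
```

```text
clk 28.38 pos [0.5606 0.1718 0.1855] rot [ 1.7998e+02 -2.0000e-02 -1.7460e+02] F [-4.5 -0.3  8.4] w 0.0177 gf 7.0
-> [0.5606 0.1718 0.1855] [0. 0. 0.] turn -0.104
scene brush_tip [205.6 178.8] vertical pred [212.  197.7]
scene brush_collar [209.2 165.9] vertical pred [207.3 163.3]
top brush_tip [186.1 183.6] vertical pred [191. 182.]
top brush_collar [185.  174.5] vertical pred [184.3 175. ]
wrist brush_tip [253.2 185.9] vertical pred [251.9 184.6]
wrist brush_collar [249.6 250.5] vertical pred [252.1 249.2]
brush_tip tool x 0.0173 tool y 0.0011 z -0.0634 [[1.0, -0.4], [-0.9, -0.5], [-0.6, -6.2]]
brush_collar tool x -0.0041 tool y -0.0011 z -0.0349 [[0.1, 0.2], [-0.2, 0.5], [-0.3, 2.7]]
len 0.035767900177286226 tilt -36.83196192092981
```

>>> arm_command(rows="0.01 0 -0.004 0 0;0.01 0 -0.006 0 0;0.01 0 -0.006 0 0", force=4)

```text
clock: 29.2
position: [0.5583, 0.1716, 0.186]
ee_rot: [-180.0, -0.0, -174.6]
force: [-0.3, 0.3, -1.2]
width: 0.0178
grasp_force: 4.6
```

```bash
python3 tilt.py
```

```text
clk 29.2 pos [0.5583 0.1716 0.186 ] rot [-1.7999e+02 -1.0000e-02 -1.7459e+02] F [-0.3  0.3 -1.2] w 0.0178 gf 4.6
-> [0.5583 0.1716 0.186 ] [0. 0. 0.] turn -0.104
scene brush_tip [186.1 192.3] vertical pred [211.4 198.1]
scene brush_collar [179.1 148.4] vertical pred [206.7 163.7]
top brush_tip [192.4 186.2] vertical pred [191.1 182.8]
top brush_collar [184.4 175.8] vertical pred [184.3 175.9]
wrist brush_tip [254.5 184.5] vertical pred [252.  184.4]
wrist brush_collar [251.5 246.7] vertical pred [252.1 249. ]
brush_tip tool x 0.0316 tool y 0.0071 z -0.0821 [[-13.5, 4.5], [6.0, -5.5], [-9.0, 23.6]]
brush_collar tool x 0.0369 tool y 0.0046 z 0.0508 [[-13.0, 2.8], [5.7, -10.5], [-19.6, -6.1]]
len 0.13302545792588572 tilt 2.276982721638591
```

>>> arm_command(rows="-0.008 0 -0.002 0 0;-0.016 0 -0.002 0 0;-0.02 0 -0.002 0 0;-0.02 0 -0.002 0 0")

```text
clock: 30.15
position: [0.5634, 0.172, 0.1867]
ee_rot: [-180.0, 0.0, -174.6]
force: [-0.8, 0.7, -0.2]
width: 0.0182
grasp_force: 4.6
```

Run:
```python
from h import *
delta((.5655,.172,.186),185.4)
# template match of collar/handle against the first picture (brush in fork), per camera
for c,(x0,y0,x1,y1) in (("scene",(194,130,224,175)),("top",(172,160,206,190))):
    a=cams.camera(c)
    b=cv2.imread(f"pics/{c}0.png")
    print(c,[(t,[np.round(d["location"],1).tolist() for d in landmark_of(t,c)][:4]) for t in ("brush_collar","brush_tip")])
    cv2.imwrite(f"{c}_now.png",a[:,:,::-1])
    hsv0=cv2.cvtColor(b,cv2.COLOR_BGR2HSV)[y0:y1,x0:x1];hsv1=cv2.cvtColor(a,cv2.COLOR_RGB2HSV)[y0:y1,x0:x1]
    for h in (hsv0,hsv1):
        k=(h[...,0]>5)&(h[...,0]<25)&(h[...,1]>90)&(h[...,2]>60); y,x=np.nonzero(k); print("  wood",k.sum(),(x.mean()+x0 if k.any() else 0).round(1),(y.mean()+y0).round(1),"rows",y.min()+y0,y.max()+y0)
```

```text
clk 30.15 pos [0.5634 0.172  0.1867] rot [-180.     0.  -174.6] F [-0.8  0.7 -0.2] w 0.0182 gf 4.6
-> [0.5655 0.172  0.186 ] [-0.008 -0.001  0.003] turn 0.0
scene [('brush_collar', [[179.1, 147.9], [211.7, 167.5]]), ('brush_tip', [[185.7, 192.5], [207.4, 179.4]])]
  wood 129 206.0 145.9 rows 135 159
  wood 45 206.5 152.4 rows 141 159
top [('brush_collar', [[183.7, 172.3]]), ('brush_tip', [[191.6, 181.7]])]
  wood 42 179.3 168.5 rows 165 175
  wood 7 196.6 175.3 rows 174 177
```

>>> arm_command(rows="0 0 0.004 0 0;0 0 0.006 0 0;0 0 0.006 0 0")

```text
clock: 30.82
position: [0.5634, 0.1721, 0.1855]
ee_rot: [180.0, 0.0, -174.6]
force: [-2.1, -0.2, 3.1]
width: 0.0175
grasp_force: 5.5
```

Seated. Now I'll open the gripper slowly and rise.

>>> arm_command(rows="0 0 0 0 0.25;0 0 0 0 0.3;0 0 0 0 0.4;0 0 0 0 0.6;0 0 0 0 0.8;0 0 0 0 0.8;0 0 0 0 0.8;0 0 0 0 0.8")

```text
clock: 31.82
position: [0.5633, 0.1721, 0.1852]
ee_rot: [-180.0, -0.0, -174.6]
force: [0.4, 0.4, 0.0]
width: 0.0705
grasp_force: 0.0
```

```bash
python3 tilt.py
```

```text
clk 31.82 pos [0.5633 0.1721 0.1852] rot [-180.     -0.   -174.59] F [0.4 0.4 0. ] w 0.0705 gf 0.0
-> [0.5633 0.1721 0.1852] [0. 0. 0.] turn -0.104
scene brush_tip [209.3 197.8] vertical pred [212.6 197.1]
scene brush_collar [178.6 147.7] vertical pred [207.9 162.8]
top brush_tip [192.5 182.7] vertical pred [191.  181.1]
top brush_collar [180.1 173. ] vertical pred [184.2 174. ]
wrist brush_tip [253.7 186.6] vertical pred [251.9 184.5]
wrist brush_collar [250.  248.1] vertical pred [252.1 249.2]
brush_tip tool x 0.0045 tool y 0.0005 z -0.1367 [[-2.0, 0.6], [1.7, 0.2], [1.1, 6.4]]
brush_collar tool x 0.0358 tool y 0.0094 z 0.0498 [[-13.5, 3.5], [3.6, -11.1], [-40.3, -7.1]]
len 0.18931794376219763 tilt 9.539730201103051
```

>>> arm_command(rows="0 0 -0.06 0 0.8;0 0 -0.2 0 0.9;0 0 -0.42 0 1;-0.01 0 -0.42 0 1;-0.01 0 -0.42 0 1;-0.01 0 -0.42 0 1")

```text
clock: 33.02
position: [0.565, 0.1721, 0.2891]
ee_rot: [-180.0, -0.1, -174.6]
force: [0.1, 0.7, -0.4]
width: 0.0881
grasp_force: 0.0
```

Run:
```python
from h import *
import pickle
a=cams.camera("wrist");m=cams.camera_model("wrist");a=cams.camera("wrist")
for t in ("brush_tip","brush_collar"): print(t,[(np.round(np.array(d["location"])*1.5).tolist(),round(d["p"],2)) for d in landmark_of(t,"wrist")][:4])
delta((.5665,.1704,.2922),185.46)
w2=pickle.load(open("w2.pkl","rb"))
b=cv2.resize(a[:,:,::-1],(768,576),interpolation=cv2.INTER_CUBIC);o=cv2.imread("pics/w2.png")
for n,i,M in (("before",o,w2),("now",b,m)):
    h=cv2.cvtColor(i,cv2.COLOR_BGR2HSV)[200:390,330:450]
    k=((h[...,0]>8)&(h[...,0]<28)&(h[...,1]>80)&(h[...,2]>40)&(h[...,2]<200)).astype(np.uint8)
    nn,l,st,ce=cv2.connectedComponentsWithStats(k);j=1+np.argmax(st[1:,4])
    x,y,w,hh,A=st[j];print(n,"wood box",x+330,y+200,w,hh,A,"ref pt (.566,.171,.239)->",proj(M,(.566,.171,.239))*1.5)
for c in ("scene",):
    q=cams.camera(c);p=cv2.imread("pics/scene0.png")
    for i in (p,q[:,:,::-1]):
        h=cv2.cvtColor(np.ascontiguousarray(i),cv2.COLOR_BGR2HSV)[130:165,194:224]
        k=(h[...,0]>5)&(h[...,0]<25)&(h[...,1]>90)&(h[...,2]>60);y,x=np.nonzero(k);print(c,k.sum(),x.mean()+194 if k.any() else None,y.min()+130,y.max()+130)
    for t in ("jar_mouth","jar_floor","brush_collar","brush_tip"): print(t,[(np.round(d["location"],1).tolist(),round(d["p"],2)) for d in landmark_of(t,c)][:4])
```

```text
brush_tip [([512.0, 253.0], 0.73), ([376.0, 240.0], 0.69), ([499.0, 342.0], 0.66)]
brush_collar [([373.0, 280.0], 0.95), ([589.0, 323.0], 0.79)]
clk 33.23 pos [0.5654 0.1722 0.2895] rot [-1.7997e+02 -8.0000e-02 -1.7460e+02] F [-0.1  0.5  0.1] w 0.0881 gf 0.0
-> [0.5665 0.1704 0.2922] [-0.003 -0.007 -0.011] turn -0.001
before wood box 365 269 42 78 1964 ref pt (.566,.171,.239)-> [379.47829754 333.78734831]
now wood box 358 272 42 81 2095 ref pt (.566,.171,.239)-> [375.01625054 340.29580872]
scene 129 206.0077519379845 135 159
scene 123 206.58536585365854 136 159
jar_mouth [([285.0, 198.5], 0.69), ([323.9, 252.7], 0.57)]
jar_floor [([330.6, 263.6], 0.82)]
brush_collar [([176.6, 150.0], 0.89), ([199.9, 134.6], 0.87), ([211.1, 164.7], 0.7)]
brush_tip [([209.1, 198.5], 0.97), ([205.3, 181.4], 0.95), ([184.3, 192.5], 0.89)]
```

```bash
python3 -c "
from plant import env
print(env.hand_in())"
```

```text
the job is handed in; nothing more can be done
None
```

I brushed the jar with three full strokes to the floor and back up to the mouth, hung the brush back in the fork within about 1–2 mm of where it was, let go, and handed the job in at about 33 s. On the first try the bristles caught on the near rim (about 8 N), so I backed off and re-entered. I compared the jar's angle before and after only roughly, from the camera landmarks, and saw no change.

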